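# Stow two silver capacitors in the spares holder

## Task

Put the two silver capacitors away in the yellow holder: one in each of its two round pockets, standing upright on the pocket floor with the terminals up. Lower them in gently rather than dropping them from a height, and leave the black capacitor standing where it is.

Things in the scene. Friction and masses are not known exactly. Their poses are not given: they have to be found in the camera images.
- cap_a: First silver (bare aluminium) capacitor: an upright round can 40 mm in diameter and 80 mm tall, with two small brass terminal blades standing 8 mm higher on its grey top; about 140 g, smooth and rigid, may be gripped firmly anywhere on its side. It starts standing loose on the bench, at least 100 mm (centre to centre) from the other cans. Origin: centre of its underside; z points up along the can to the terminals.
- cap_b: Second silver (bare aluminium) capacitor, the same as the first in every way; either one may go in either pocket. Origin: centre of its underside; z points up to the terminals.
- holder: Yellow plastic block fixed to the bench, 100 mm (its x) by 230 mm (its y) by 34 mm high, with two round pockets open at the top, 60 mm in diameter and 28 mm deep, with dark floors 6 mm above the bench. Their centres lie at 60 mm either side of the block's centre along its long (y) axis. Origin: centre of the block's underside, on the bench; x across the block, y along the row of the two pockets, z up. Both pockets start empty; a seated can stands out 52 mm above the block.
- cap_black: Black capacitor: an upright round can 40 mm in diameter and 80 mm tall, with two small brass terminal blades standing 8 mm higher on its red top; about 140 g, smooth and rigid, may be gripped firmly anywhere on its side. It starts standing loose on the bench, at least 100 mm (centre to centre) from the other cans. Origin: centre of its underside; z points up along the can to the terminals. Same size as the silver ones, but not to be put away: leave it standing where it is.
Not all that is in view belongs to the job. Leave any green or orange look-alike of the cap_b alone.

How it is judged:
By the outcome, as a careful person would: the job done as asked, in the order asked, and still so for the second after the job is handed in, with the robot touching nothing.
It also fails if it takes over 64 s, if anything falls off the work surface, if the arm or the gripper's body presses on something with over 40 N, if the wrist force passes 120 N, or if a joint passes its speed limit or range.

## Robot

A 6-joint arm with a two-finger parallel gripper is mounted at the origin on the work surface. World frame = base frame: x ahead of the robot, y to its left, z up, the work surface at z = 0. Lengths are in m, angles in rad, forces in N, time in s.
With the tool pointing down it reaches from about 0.35 to 0.775 m from the base axis. Payload 5.5 kg.
Tool frame: the origin (TCP) lies midway between the tips of the shut fingers; the grasp point (between the pads) lies 19 mm behind it (env.tcp_to_grasp is the distance from the TCP to the grasp point, in m); z points along the fingers, y is the direction in which the jaws open and shut (so a half turn about z gives the same grasp; the last joint's range is limited). The gripper opens to 85 mm and grips with 20 to 120 N. Pads are 22 mm wide; open, the fingers measure 114 mm over their backs; the gripper's body (76 mm by 85 mm) begins 54 mm behind the grasp point. The pads swing forward as they close: fully open they stand 13 mm farther back than shut.
Start: joints at [1.1, 0.313, 0.046, 1.304, 0, 1.431], TCP at [0.187, 0.544, 0.231] pointing down, gripper open.
Joint ranges: [-2.76, 2.76], [-0.86, 1.69], [-1.03, 1.26], [-2.2, 2.34], [-1.47, 1.5], [-3.14, 3.14]. Speed limits (rad/s): [2.57, 2.57, 3.14, 3.14, 3.14, 3.14].

## Interface

Orientations are given as a unit quaternion [w, x, y, z].
In Python, from workcell import get_state, viewer, hand_in, finder, env gives the robot as it stands.
- The arm moves only by the tool arm_command, never from a script. Its argument "motion" is a list of rows, each an object of numbers: "x", "y", "z": the shift along the tool's x, y, z in mm; "rx", "ry", "rz": the turn, a rotation vector about the tool's x, y, z in degrees; "hand": the closure, from -1 (fully open) to 1 (shut). A call has 1 to 10 rows; each row is the pose to reach, as a shift and turn from the pose commanded when the call began, along the tool's axes at that moment; what a row does not reach only later rows make up. A row lasts 1/8 s, in which the tool goes at most 62.5 mm and 10.7 degrees, less where a joint would pass 70% of its speed; a pose out of reach is approached as far as the arm can. A call with a gripper value outside its range is refused whole. The fingers move at their own pace and stop on an object; "force" is the grip in N (left out, the last holds). Time passes only in rows, so rows that repeat a pose let the fingers close. It gives the time, the measured TCP pose, the force and the opening at its end, in the units of the state.
- get_state(): the state, without advancing time (a new reading comes with each control period).
- viewer.read_camera(name): name is "side" or "top"; returns a dict with "image" (420x560x3 uint8, red, green, blue), "z_map" (420x560 float32, m along the optical axis (not along the pixel's ray), 0 where there is no reading), "intrinsics" (3x3 intrinsics, pixels), "rvec" (rotation vector, rad) and "tvec" (3), from world to camera coordinates, as OpenCV has them. Camera axes: x right, y down, z forward; pixel columns grow to the right and rows downward; lengths in m; the calibration is good to about 2 mm. A picture is of the moment at which its call begins.
- hand_in(): hands the job in, once; it reports no verdict.
Trained networks look in a picture, given as the dict that the camera call returned (one of the last four; its "shot" number tells which), for a name from the list of things; names that differ only in an ending like _2 or _b are one class to them, and where a whole thing is asked for, a point or a joint stands for the part that bears it (a point fixed in the world has none). Each returns a list of dicts, best first, with "score" (0 to 1); they miss things now and then, are a little off and sometimes report something else, mostly with a low value. They report only what shows in the picture. A call takes as long as a camera call. They do not tell look-alikes from the thing itself.
- finder.find_in(picture, query): "at" ([column, row] in pixels, amid what is visible of it).
- finder.masks_of(picture, query): "region" (420x560 bool, what is visible of it) and "at" ([column, row] in pixels, amid what is visible of it).
The state is a dict: "clock": time; "joint_pos": joint angles; "qvel": joint speeds; "tau": joint torques, N m; "tcp_pos": TCP position; "orientation": TCP orientation; "wrist_force": force on the tool from outside, world axes, zero at the start; "ft_torque": the same for the moment, N m; "finger_gap": finger opening in m.
Only numpy, scipy, OpenCV 4.12 (cv2) and the standard library are available. Lean on these libraries where they do the work, as an engineer would, in place of code of your own. Each camera call takes 0.05 s, during which the arm holds its last target.

## Working session

There is one attempt and no reset: what is moved stays moved. The work goes in short steps, Python scripts to look and compute and a tool call to move; the robot and the scene stay as the last step left them, time stands still between calls to the robot, and variables do not carry over. Pictures are saved under pics/ and viewed, and the job is handed in when it is done.

Besides the shell and the picture viewer there is one more tool, called after "Emit:" by a JSON object that holds its "method" and its "body", one argument or row to a line. arm_command: Moves the arm, as the interface text tells. Its arguments: {"type":"object","properties":{"motion":{"type":"array","items":{"type":"object","properties":{"x":{"type":"number"},"y":{"type":"number"},"z":{"type":"number"},"rx":{"type":"number"},"ry":{"type":"number"},"rz":{"type":"number"},"hand":{"type":"number"}}}},"force":{"type":"number"}},"required":["motion"]}

```bash
mkdir -p pics; ls
cat > h.py <<'E'
import numpy as np, cv2, pickle
from workcell import get_state, viewer, hand_in, finder, env
def cam(n):
    p=viewer.read_camera(n); return p
def save(p,f): cv2.imwrite('pics/'+f,cv2.cvtColor(p['image'],cv2.COLOR_RGB2BGR))
def pts(p):
    K=np.array(p['intrinsics']);R=cv2.Rodrigues(np.array(p['rvec'],float))[0];t=np.array(p['tvec'],float).ravel()
    z=p['z_map'];v,u=np.indices(z.shape)
    c=np.stack([(u-K[0,2])/K[0,0]*z,(v-K[1,2])/K[1,1]*z,z],-1)
    w=(c-t)@R; w[z==0]=np.nan
    return w
E
python3 - <<'E'
from h import *
for n in ['top','side']:
    p=cam(n);save(p,n+'1.png');w=pts(p);np.save(n+'1.npy',w)
    for q in ['cap_a','cap_black','holder']:
        for d in finder.masks_of(p,q):
            m=d['region'];x=w[m];x=x[~np.isnan(x[:,0])]
            top=x[x[:,2]>np.percentile(x[:,2],97)-.012] if len(x) else x
            print(n,q,round(d['score'],2),np.round(d['at']),m.sum(),np.round(np.nanmedian(x,0),3), np.round(np.percentile(x[:,2],[3,97]),3), np.round((top.min(0)+top.max(0))/2,3),np.round(top.max(0)-top.min(0),3))
s=get_state();print(s)
E
```

```text
pics
top cap_a 0.78 [328. 256.] 471 [ 0.469 -0.104  0.08 ] [0.032 0.084] [ 0.469 -0.106  0.082] [0.037 0.037 0.019]
top cap_a 0.76 [378. 270.] 593 [ 0.443 -0.186  0.079] [0.006 0.084] [ 0.441 -0.191  0.082] [0.037 0.037 0.019]
top cap_a 0.67 [337. 151.] 569 [ 0.653 -0.131  0.079] [0.012 0.084] [ 0.657 -0.133  0.081] [0.038 0.037 0.018]
top cap_a 0.6 [372. 232.] 559 [ 0.51  -0.176  0.079] [0.01  0.084] [ 0.51  -0.181  0.081] [0.037 0.039 0.018]
top cap_black 0.64 [416. 210.] 642 [ 0.545 -0.252  0.079] [0.008 0.084] [ 0.546 -0.258  0.081] [0.039 0.038 0.018]
top holder 0.94 [134. 222.] 7748 [0.539 0.232 0.033] [0.004 0.037] [0.54  0.235 0.033] [0.18  0.248 0.015]
side cap_a 0.98 [348. 150.] 741 [ 0.441 -0.177  0.058] [0.005 0.085] [ 0.442 -0.189  0.082] [0.039 0.038 0.019]
side cap_a 0.93 [237. 149.] 690 [ 0.654 -0.119  0.061] [0.009 0.085] [ 0.659 -0.132  0.082] [0.039 0.04  0.019]
side cap_a 0.77 [314. 150.] 694 [ 0.51  -0.165  0.059] [0.007 0.084] [ 0.508 -0.15   0.082] [0.045 0.098 0.02 ]
side cap_a 0.76 [330. 176.] 806 [ 0.468 -0.091  0.059] [0.007 0.084] [ 0.469 -0.105  0.082] [0
[... 218 characters left out ...]
033] [0.18  0.247 0.014]
{'clock': 0.4, 'joint_pos': array([ 1.10039495e+00,  3.13336960e-01,  4.59699068e-02,  1.30358985e+00,
       -3.08932104e-06,  1.43118242e+00]), 'qvel': array([ 0.00134798, -0.00014328,  0.00021959,  0.00019147,  0.00103378,
        0.00166713]), 'tau': array([-1.05451229e-03, -4.79895651e+01,  2.98393357e+01,  5.07238423e-03,
       -1.53259784e-04, -2.34938980e-06]), 'tcp_pos': array([0.18676191, 0.54380433, 0.2311919 ]), 'orientation': array([-2.26368806e-05,  1.64640706e-01,  9.86353604e-01, -7.70452633e-05]), 'wrist_force': array([-0.71767035, -0.74541404,  0.96202074]), 'ft_torque': array([0.03713109, 0.00445282, 0.01272759]), 'finger_gap': 0.0856912881307337}
```

View pics/top1.png

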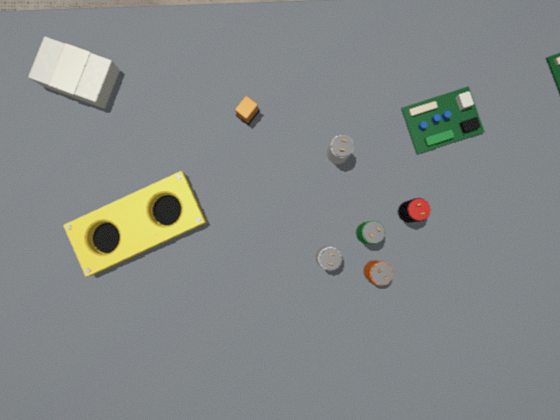

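View pics/side1.png

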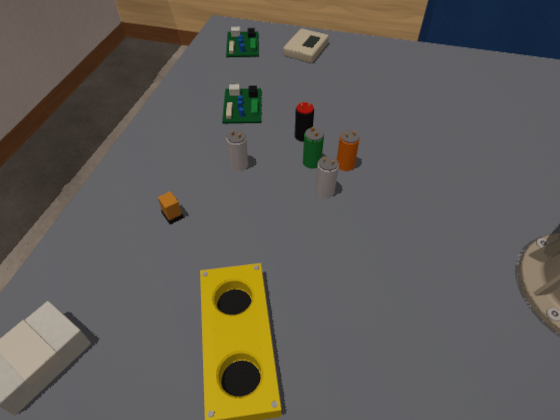

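Run:
```python
import numpy as np,cv2
for n in ['top','side']:
    w=np.load(n+'1.npy'); im=cv2.cvtColor(cv2.imread(f'pics/{n}1.png'),cv2.COLOR_BGR2HSV)
    m=(im[...,0]>18)&(im[...,0]<36)&(im[...,1]>110)&(w[...,2]>.028)&(w[...,2]<.042)
    x=w[m];print(n,m.sum(),np.median(x[:,2]))
    r=cv2.minAreaRect((x[:,:2]*1000).astype(np.float32));print(r)
    # pockets floor: dark at z~0.006
    m2=(w[...,2]<.02)&(w[...,2]>-.005)&(w[...,1]>.08)&(im[...,2]<90)
    k,l,st,c=cv2.connectedComponentsWithStats(m2.astype(np.uint8))
    for i in range(1,k):
        if st[i,4]>60: y=w[l==i];print(st[i,4],np.round(c[i]),np.round((y.min(0)+y.max(0))/2,4),np.round(np.ptp(y,0),3))
```

```text
top 5417 0.03394724115354043
((568.7553100585938, 63.920745849609375), (146.01976013183594, 590.3792114257812), 9.986767768859863)
370 [99. 95.] [0.7872 0.3322 0.001 ] [0.074 0.148 0.01 ]
654 [166. 209.] [0.5635 0.1809 0.0068] [0.053 0.05  0.01 ]
609 [106. 237.] [0.5158 0.2933 0.0068] [0.053 0.047 0.01 ]
422 [152. 249.] [4.923e-01 2.114e-01 4.000e-04] [0.093 0.209 0.01 ]
side 7915 0.036047766538404434
((539.6393432617188, 235.20204162597656), (100.14203643798828, 231.44671630859375), 23.001745223999023)
575 [274. 346.] [0.4893 0.2114 0.0025] [0.093 0.216 0.006]
659 [233. 302.] [0.5652 0.1762 0.0088] [0.054 0.045 0.006]
1347 [ 58. 367.] [0.7872 0.3364 0.0095] [0.079 0.156 0.021]
97 [551. 328.] [0.0721 0.0896 0.0053] [0.025 0.019 0.01 ]
1082 [240. 378.] [0.517  0.2884 0.0092] [0.055 0.051 0.007]
```

The top view shows silver cans at (330,259) and (341,149). Their look-alikes are green (372,232) and orange (380,273), and the black can with the red top is at (417,210). The pockets are at (166,210) and (106,237).

Both cameras agree to about 2 mm:

| Item | Position (m) |
|---|---|
| Silver 1 | (0.469, -0.105) |
| Silver 2 | (0.658, -0.1325) |
| Pocket 1 | (0.516, 0.290) |
| Pocket 2 | (0.563, 0.180) |

I'll turn the jaws along world x so they stay clear of green and orange, starting above silver 1.

Emit:
{"method": "arm_command", "body": {
  "motion": [
    {"x":-48,"y":-52,"rz":7.1,"hand":-1},
    {"x":-96,"y":-104,"rz":14.2,"hand":-1},
    {"x":-143,"y":-157,"rz":21.3,"hand":-1},
    {"x":-191,"y":-209,"rz":28.4,"hand":-1},
    {"x":-239,"y":-261,"rz":35.5,"hand":-1},
    {"x":-287,"y":-313,"rz":42.6,"hand":-1},
    {"x":-334,"y":-366,"rz":49.7,"hand":-1},
    {"x":-382,"y":-418,"rz":56.8,"hand":-1},
    {"x":-430,"y":-470,"rz":63.9,"hand":-1},
    {"x":-478,"y":-522,"rz":71,"hand":-1}
  ],
  "force": 50
}}

```text
invalid input at $.motion[0]: expected keys x, y, z, rx, ry, rz, hand
```

Emit:
{"method": "arm_command", "body": {
  "motion": [
    {"x":-48,"y":-52,"z":0,"rx":0,"ry":0,"rz":7.1,"hand":-1},
    {"x":-96,"y":-104,"z":0,"rx":0,"ry":0,"rz":14.2,"hand":-1},
    {"x":-143,"y":-157,"z":0,"rx":0,"ry":0,"rz":21.3,"hand":-1},
    {"x":-191,"y":-209,"z":0,"rx":0,"ry":0,"rz":28.4,"hand":-1},
    {"x":-239,"y":-261,"z":0,"rx":0,"ry":0,"rz":35.5,"hand":-1},
    {"x":-287,"y":-313,"z":0,"rx":0,"ry":0,"rz":42.6,"hand":-1},
    {"x":-334,"y":-366,"z":0,"rx":0,"ry":0,"rz":49.7,"hand":-1},
    {"x":-382,"y":-418,"z":0,"rx":0,"ry":0,"rz":56.8,"hand":-1},
    {"x":-430,"y":-470,"z":0,"rx":0,"ry":0,"rz":63.9,"hand":-1},
    {"x":-478,"y":-522,"z":0,"rx":0,"ry":0,"rz":71,"hand":-1}
  ],
  "force": 50
}}

```text
clock: 1.65
tcp_pos: [0.4367, -0.0314, 0.2317]
orientation: [0.001, 0.708, 0.706, 0.001]
wrist_force: [0.7, 1.1, 0.4]
finger_gap: 0.0855
```

Emit:
{"method": "arm_command", "body": {
  "motion": [
    {"x":0,"y":0,"z":0,"rx":0,"ry":0,"rz":0,"hand":-1},
    {"x":0,"y":0,"z":0,"rx":0,"ry":0,"rz":0,"hand":-1},
    {"x":0,"y":0,"z":0,"rx":0,"ry":0,"rz":0,"hand":-1}
  ]
}}

```text
clock: 2.02
tcp_pos: [0.4355, -0.028, 0.2313]
orientation: [-0.0, 0.706, 0.708, 0.0]
wrist_force: [0.7, 0.2, 0.1]
finger_gap: 0.0855
```

Emit:
{"method": "arm_command", "body": {
  "motion": [
    {"x":-39,"y":17,"z":0,"rx":0,"ry":0,"rz":0,"hand":-1},
    {"x":-77,"y":33.5,"z":0,"rx":0,"ry":0,"rz":0,"hand":-1},
    {"x":-77,"y":33.5,"z":40,"rx":0,"ry":0,"rz":0,"hand":-1},
    {"x":-77,"y":33.5,"z":80,"rx":0,"ry":0,"rz":0,"hand":-1},
    {"x":-77,"y":33.5,"z":80,"rx":0,"ry":0,"rz":0,"hand":-1},
    {"x":-77,"y":33.5,"z":80,"rx":0,"ry":0,"rz":0,"hand":-1}
  ]
}}

```text
clock: 2.78
tcp_pos: [0.4702, -0.1054, 0.1527]
orientation: [0.001, 0.706, 0.708, 0.0]
wrist_force: [1.0, 0.1, 0.1]
finger_gap: 0.0851
```

Run:
```python
from h import *
p=cam('side');save(p,'side2.png')
```

```text
(no output)
```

View pics/side2.png

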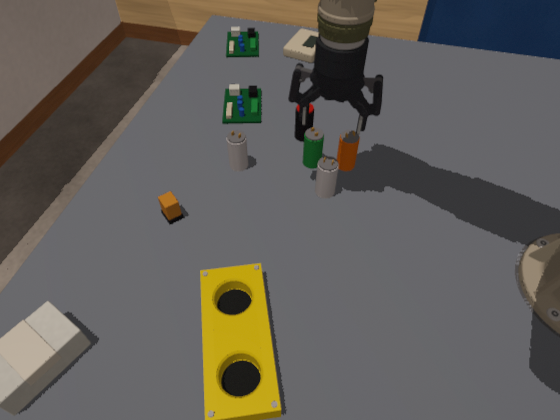

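The gripper (fingers around (300–370,100)) hangs above the silver can at (327,178), jaws across x. I'll lower it and grip.

Emit:
{"method": "arm_command", "body": {
  "motion": [
    {"x":0,"y":0,"z":30,"rx":0,"ry":0,"rz":0,"hand":-1},
    {"x":0,"y":0,"z":60,"rx":0,"ry":0,"rz":0,"hand":-1},
    {"x":0,"y":0,"z":90,"rx":0,"ry":0,"rz":0,"hand":-1},
    {"x":0,"y":0,"z":111,"rx":0,"ry":0,"rz":0,"hand":-1},
    {"x":0,"y":0,"z":111,"rx":0,"ry":0,"rz":0,"hand":-1},
    {"x":0,"y":0,"z":111,"rx":0,"ry":0,"rz":0,"hand":-0.2},
    {"x":0,"y":0,"z":111,"rx":0,"ry":0,"rz":0,"hand":1},
    {"x":0,"y":0,"z":111,"rx":0,"ry":0,"rz":0,"hand":1},
    {"x":0,"y":0,"z":111,"rx":0,"ry":0,"rz":0,"hand":1},
    {"x":0,"y":0,"z":111,"rx":0,"ry":0,"rz":0,"hand":1}
  ],
  "force": 60
}}

```text
clock: 4.08
tcp_pos: [0.4703, -0.1066, 0.0415]
orientation: [0.001, 0.707, 0.707, 0.0]
wrist_force: [-0.7, 0.7, 5.4]
finger_gap: 0.0386
```

Emit:
{"method": "arm_command", "body": {
  "motion": [
    {"x":0,"y":0,"z":0,"rx":0,"ry":0,"rz":0,"hand":1},
    {"x":0,"y":0,"z":0,"rx":0,"ry":0,"rz":0,"hand":1},
    {"x":0,"y":0,"z":-25,"rx":0,"ry":0,"rz":0,"hand":1},
    {"x":0,"y":0,"z":-50,"rx":0,"ry":0,"rz":0,"hand":1},
    {"x":0,"y":0,"z":-80,"rx":0,"ry":0,"rz":0,"hand":1},
    {"x":0,"y":0,"z":-80,"rx":0,"ry":0,"rz":0,"hand":1},
    {"x":0,"y":0,"z":-80,"rx":0,"ry":0,"rz":0,"hand":1}
  ]
}}

```text
clock: 4.95
tcp_pos: [0.4692, -0.1061, 0.1197]
orientation: [-0.0, 0.707, 0.707, -0.0]
wrist_force: [-0.6, 0.1, -2.1]
finger_gap: 0.0388
```

Run:
```python
from h import *
p=cam('side');save(p,'side3.png')
```

```text
(no output)
```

View pics/side3.png

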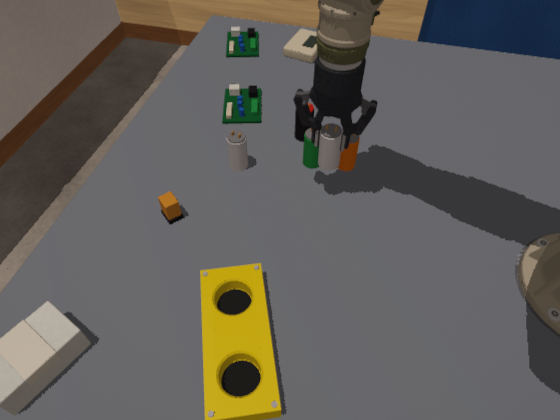

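The silver can is held upright at (330,148). Next I'll carry it over pocket (0.516, 0.290).

Emit:
{"method": "arm_command", "body": {
  "motion": [
    {"x":30,"y":4,"z":0,"rx":0,"ry":0,"rz":0,"hand":1},
    {"x":75,"y":9,"z":0,"rx":0,"ry":0,"rz":0,"hand":1},
    {"x":125,"y":15,"z":0,"rx":0,"ry":0,"rz":0,"hand":1},
    {"x":175,"y":21,"z":0,"rx":0,"ry":0,"rz":0,"hand":1},
    {"x":225,"y":27,"z":0,"rx":0,"ry":0,"rz":0,"hand":1},
    {"x":275,"y":33,"z":0,"rx":0,"ry":0,"rz":0,"hand":1},
    {"x":325,"y":39,"z":0,"rx":0,"ry":0,"rz":0,"hand":1},
    {"x":365,"y":43,"z":0,"rx":0,"ry":0,"rz":0,"hand":1},
    {"x":396,"y":47,"z":0,"rx":0,"ry":0,"rz":0,"hand":1},
    {"x":396,"y":47,"z":0,"rx":0,"ry":0,"rz":0,"hand":1}
  ]
}}

```text
clock: 6.25
tcp_pos: [0.5154, 0.2916, 0.1184]
orientation: [-0.001, 0.706, 0.709, -0.001]
wrist_force: [0.3, -0.8, -1.4]
finger_gap: 0.0388
```

Emit:
{"method": "arm_command", "body": {
  "motion": [
    {"x":0,"y":0,"z":0,"rx":0,"ry":0,"rz":0,"hand":1},
    {"x":0,"y":0,"z":0,"rx":0,"ry":0,"rz":0,"hand":1}
  ]
}}

```text
clock: 6.5
tcp_pos: [0.5159, 0.2887, 0.1198]
orientation: [-0.0, 0.707, 0.707, -0.001]
wrist_force: [1.2, 0.1, -1.8]
finger_gap: 0.0388
```

Run:
```python
from h import *
ims=[]
for n in ['side','top']:
    p=cam(n);save(p,n+'4.png');w=pts(p)
    for d in finder.masks_of(p,'cap_a'):
        x=w[d['region']];x=x[~np.isnan(x[:,0])]
        if np.median(x[:,1])>0: print(n,d['score'],d['at'],x.min(0),x.max(0),np.median(x,0))
```

```text
side 0.8 [234.3, 353.8] [0.49132403 0.287261   0.08107762] [0.53640589 0.30940272 0.21590564] [0.51295313 0.30358586 0.14652464]
top 0.73 [87.6, 235.2] [0.49528769 0.2679694  0.0043261 ] [0.54024461 0.31717146 0.19871756] [0.51532853 0.27463562 0.14181662]
top 0.24 [141.2, 218.4] [ 0.45069072  0.11031786 -0.0013476 ] [0.62911002 0.32827376 0.12948682] [0.54517706 0.21720386 0.03336222]
```

View pics/side4.png

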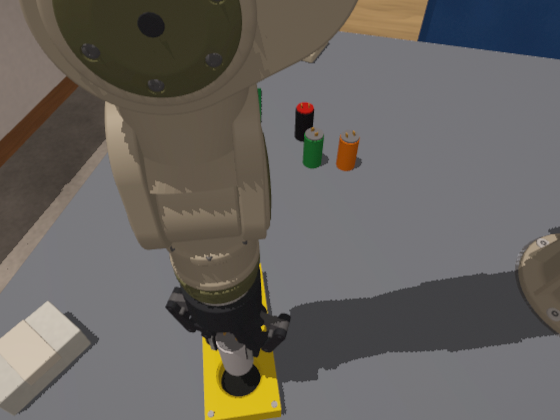

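The can at (235,352) hangs right above the far pocket, centre about (0.514, 0.289) and underside about 0.079. Now I'll lower it, slowly at the end.

Emit:
{"method": "arm_command", "body": {
  "motion": [
    {"x":0,"y":0,"z":20,"rx":0,"ry":0,"rz":0,"hand":1},
    {"x":0,"y":0,"z":40,"rx":0,"ry":0,"rz":0,"hand":1},
    {"x":0,"y":0,"z":55,"rx":0,"ry":0,"rz":0,"hand":1},
    {"x":0,"y":0,"z":62,"rx":0,"ry":0,"rz":0,"hand":1},
    {"x":0,"y":0,"z":66,"rx":0,"ry":0,"rz":0,"hand":1},
    {"x":0,"y":0,"z":68,"rx":0,"ry":0,"rz":0,"hand":1},
    {"x":0,"y":0,"z":70,"rx":0,"ry":0,"rz":0,"hand":1},
    {"x":0,"y":0,"z":71,"rx":0,"ry":0,"rz":0,"hand":1},
    {"x":0,"y":0,"z":71,"rx":0,"ry":0,"rz":0,"hand":1}
  ]
}}

```text
clock: 7.82
tcp_pos: [0.5164, 0.2899, 0.0494]
orientation: [0.0, 0.707, 0.707, 0.0]
wrist_force: [0.9, 0.6, -1.5]
finger_gap: 0.0391
```

Emit:
{"method": "arm_command", "body": {
  "motion": [
    {"x":0,"y":0,"z":1,"rx":0,"ry":0,"rz":0,"hand":1},
    {"x":0,"y":0,"z":1,"rx":0,"ry":0,"rz":0,"hand":1},
    {"x":0,"y":0,"z":1.5,"rx":0,"ry":0,"rz":0,"hand":1},
    {"x":0,"y":0,"z":1.5,"rx":0,"ry":0,"rz":0,"hand":1}
  ]
}}

```text
clock: 8.32
tcp_pos: [0.5163, 0.2898, 0.0478]
orientation: [-0.0, 0.707, 0.707, 0.0]
wrist_force: [-0.1, 0.3, -1.7]
finger_gap: 0.0386
```

Emit:
{"method": "arm_command", "body": {
  "motion": [
    {"x":0,"y":0,"z":0.8,"rx":0,"ry":0,"rz":0,"hand":1},
    {"x":0,"y":0,"z":0.8,"rx":0,"ry":0,"rz":0,"hand":1},
    {"x":0,"y":0,"z":0.8,"rx":0,"ry":0,"rz":0,"hand":1}
  ]
}}

```text
clock: 8.7
tcp_pos: [0.5164, 0.2899, 0.0476]
orientation: [0.0, 0.707, 0.707, 0.0]
wrist_force: [-2.9, -0.4, 4.8]
finger_gap: 0.0387
```

The wrist force changed from -1.7 to +4.8 N, so the can is on the floor at the expected height. I'll release and rise.

Emit:
{"method": "arm_command", "body": {
  "motion": [
    {"x":0,"y":0,"z":0,"rx":0,"ry":0,"rz":0,"hand":0},
    {"x":0,"y":0,"z":0,"rx":0,"ry":0,"rz":0,"hand":-1},
    {"x":0,"y":0,"z":0,"rx":0,"ry":0,"rz":0,"hand":-1},
    {"x":0,"y":0,"z":0,"rx":0,"ry":0,"rz":0,"hand":-1},
    {"x":0,"y":0,"z":0,"rx":0,"ry":0,"rz":0,"hand":-1},
    {"x":0,"y":0,"z":-20,"rx":0,"ry":0,"rz":0,"hand":-1},
    {"x":0,"y":0,"z":-50,"rx":0,"ry":0,"rz":0,"hand":-1},
    {"x":0,"y":0,"z":-90,"rx":0,"ry":0,"rz":0,"hand":-1},
    {"x":0,"y":0,"z":-115,"rx":0,"ry":0,"rz":0,"hand":-1},
    {"x":0,"y":0,"z":-115,"rx":0,"ry":0,"rz":0,"hand":-1}
  ]
}}

```text
clock: 9.95
tcp_pos: [0.5179, 0.2904, 0.1644]
orientation: [0.001, 0.707, 0.707, 0.002]
wrist_force: [-0.7, -0.1, 0.5]
finger_gap: 0.0851
```

Emit:
{"method": "arm_command", "body": {
  "motion": [
    {"x":-30,"y":10,"z":0,"rx":0,"ry":0,"rz":0,"hand":-1},
    {"x":-80,"y":27,"z":0,"rx":0,"ry":0,"rz":0,"hand":-1},
    {"x":-130,"y":43,"z":0,"rx":0,"ry":0,"rz":0,"hand":-1},
    {"x":-180,"y":60,"z":0,"rx":0,"ry":0,"rz":0,"hand":-1},
    {"x":-230,"y":77,"z":0,"rx":0,"ry":0,"rz":0,"hand":-1},
    {"x":-280,"y":93,"z":0,"rx":0,"ry":0,"rz":0,"hand":-1},
    {"x":-330,"y":110,"z":0,"rx":0,"ry":0,"rz":0,"hand":-1},
    {"x":-380,"y":127,"z":0,"rx":0,"ry":0,"rz":0,"hand":-1},
    {"x":-422,"y":141,"z":0,"rx":0,"ry":0,"rz":0,"hand":-1},
    {"x":-422,"y":141,"z":0,"rx":0,"ry":0,"rz":0,"hand":-1}
  ]
}}

```text
clock: 11.2
tcp_pos: [0.6576, -0.1355, 0.1595]
orientation: [-0.001, 0.708, 0.706, -0.001]
wrist_force: [-0.5, 0.1, -0.5]
finger_gap: 0.0855
```

Emit:
{"method": "arm_command", "body": {
  "motion": [
    {"x":0,"y":0,"z":0,"rx":0,"ry":0,"rz":0,"hand":-1},
    {"x":0,"y":0,"z":0,"rx":0,"ry":0,"rz":0,"hand":-1}
  ]
}}

```text
clock: 11.45
tcp_pos: [0.6571, -0.1307, 0.1615]
orientation: [-0.001, 0.706, 0.708, -0.0]
wrist_force: [-0.1, -1.0, -0.7]
finger_gap: 0.0857
```

Run:
```python
from h import *
print(get_state()['tcp_pos'])
for n in ['side','top']:
    p=cam(n);save(p,n+'5.png');w=pts(p)
    for d in finder.masks_of(p,'cap_a'):
        x=w[d['region']];x=x[~np.isnan(x[:,0])]
        t=x[(x[:,2]>.07)&(x[:,2]<.1)]
        if len(t)>20: print(n,round(d['score'],2),np.round((t.min(0)+t.max(0))/2,3),np.round(np.ptp(t,0),3),np.round(np.percentile(x[:,2],[50,90]),3))
```

```text
[ 0.65710716 -0.130675    0.16145952]
side 0.97 [ 0.442 -0.189  0.081] [0.039 0.04  0.021] [0.057 0.083]
side 0.96 [ 0.511 -0.179  0.08 ] [0.039 0.039 0.021] [0.056 0.083]
side 0.72 [0.515 0.291 0.084] [0.038 0.038 0.027] [0.086 0.089]
side 0.67 [ 0.658 -0.132  0.081] [0.038 0.039 0.021] [0.058 0.083]
top 0.57 [0.515 0.289 0.084] [0.039 0.038 0.027] [0.084 0.088]
```

View pics/side5.png

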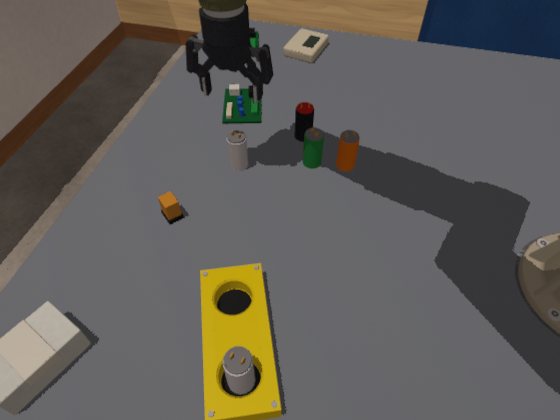

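The first can stands upright in the far pocket at (239,370), its top at 0.086 as it should be. The second can is at (238,150), centre (0.658, -0.132), below the gripper.

Emit:
{"method": "arm_command", "body": {
  "motion": [
    {"x":0,"y":0,"z":30,"rx":0,"ry":0,"rz":0,"hand":-1},
    {"x":0,"y":0,"z":60,"rx":0,"ry":0,"rz":0,"hand":-1},
    {"x":0,"y":0,"z":90,"rx":0,"ry":0,"rz":0,"hand":-1},
    {"x":0,"y":0,"z":112,"rx":0,"ry":0,"rz":0,"hand":-1},
    {"x":0,"y":0,"z":121,"rx":0,"ry":0,"rz":0,"hand":-1},
    {"x":0,"y":0,"z":121,"rx":0,"ry":0,"rz":0,"hand":-0.2},
    {"x":0,"y":0,"z":121,"rx":0,"ry":0,"rz":0,"hand":1},
    {"x":0,"y":0,"z":121,"rx":0,"ry":0,"rz":0,"hand":1},
    {"x":0,"y":0,"z":121,"rx":0,"ry":0,"rz":0,"hand":1},
    {"x":0,"y":0,"z":121,"rx":0,"ry":0,"rz":0,"hand":1}
  ]
}}

```text
clock: 12.9
tcp_pos: [0.6586, -0.1324, 0.0426]
orientation: [0.001, 0.707, 0.707, 0.001]
wrist_force: [-1.1, 0.5, 5.3]
finger_gap: 0.0388
```

Emit:
{"method": "arm_command", "body": {
  "motion": [
    {"x":0,"y":0,"z":0,"rx":0,"ry":0,"rz":0,"hand":1},
    {"x":0,"y":0,"z":0,"rx":0,"ry":0,"rz":0,"hand":1}
  ]
}}

```text
clock: 13.15
tcp_pos: [0.6586, -0.1323, 0.0426]
orientation: [0.001, 0.707, 0.707, 0.001]
wrist_force: [-0.7, 0.2, 6.3]
finger_gap: 0.0388
```

Emit:
{"method": "arm_command", "body": {
  "motion": [
    {"x":0,"y":0,"z":-25,"rx":0,"ry":0,"rz":0,"hand":1},
    {"x":0,"y":0,"z":-50,"rx":0,"ry":0,"rz":0,"hand":1},
    {"x":0,"y":0,"z":-80,"rx":0,"ry":0,"rz":0,"hand":1},
    {"x":0,"y":0,"z":-80,"rx":0,"ry":0,"rz":0,"hand":1},
    {"x":0,"y":0,"z":-80,"rx":0,"ry":0,"rz":0,"hand":1}
  ]
}}

```text
clock: 13.78
tcp_pos: [0.6571, -0.1319, 0.1197]
orientation: [-0.001, 0.707, 0.707, -0.0]
wrist_force: [-0.7, -0.3, -3.1]
finger_gap: 0.0387
```

Both grips show the right gap of about 39 mm. Next stop is (0.563, 0.180), which is x +312 and y -95 in tool axes.

Emit:
{"method": "arm_command", "body": {
  "motion": [
    {"x":25,"y":-8,"z":0,"rx":0,"ry":0,"rz":0,"hand":1},
    {"x":65,"y":-20,"z":0,"rx":0,"ry":0,"rz":0,"hand":1},
    {"x":105,"y":-32,"z":0,"rx":0,"ry":0,"rz":0,"hand":1},
    {"x":145,"y":-44,"z":0,"rx":0,"ry":0,"rz":0,"hand":1},
    {"x":185,"y":-56,"z":0,"rx":0,"ry":0,"rz":0,"hand":1},
    {"x":225,"y":-68,"z":0,"rx":0,"ry":0,"rz":0,"hand":1},
    {"x":260,"y":-79,"z":0,"rx":0,"ry":0,"rz":0,"hand":1},
    {"x":290,"y":-88,"z":0,"rx":0,"ry":0,"rz":0,"hand":1},
    {"x":312,"y":-95,"z":0,"rx":0,"ry":0,"rz":0,"hand":1},
    {"x":312,"y":-95,"z":0,"rx":0,"ry":0,"rz":0,"hand":1}
  ]
}}

```text
clock: 15.02
tcp_pos: [0.5605, 0.1811, 0.1191]
orientation: [-0.001, 0.706, 0.708, -0.001]
wrist_force: [0.1, -0.2, -2.2]
finger_gap: 0.0384
```

Emit:
{"method": "arm_command", "body": {
  "motion": [
    {"x":0,"y":0,"z":0,"rx":0,"ry":0,"rz":0,"hand":1},
    {"x":0,"y":0,"z":0,"rx":0,"ry":0,"rz":0,"hand":1}
  ]
}}

```text
clock: 15.28
tcp_pos: [0.5625, 0.1789, 0.1204]
orientation: [-0.0, 0.707, 0.707, -0.0]
wrist_force: [0.5, 0.3, -1.6]
finger_gap: 0.0389
```

Run:
```python
from h import *
p=cam('side');save(p,'side6.png')
```

```text
(no output)
```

View pics/side6.png

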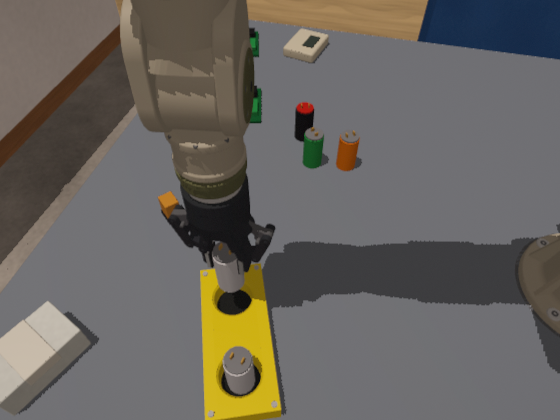

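The second can at (229,270) hangs over the near pocket at (234,300), clear of the first can. Lowering it.

Emit:
{"method": "arm_command", "body": {
  "motion": [
    {"x":0,"y":0,"z":20,"rx":0,"ry":0,"rz":0,"hand":1},
    {"x":0,"y":0,"z":40,"rx":0,"ry":0,"rz":0,"hand":1},
    {"x":0,"y":0,"z":55,"rx":0,"ry":0,"rz":0,"hand":1},
    {"x":0,"y":0,"z":62,"rx":0,"ry":0,"rz":0,"hand":1},
    {"x":0,"y":0,"z":66,"rx":0,"ry":0,"rz":0,"hand":1},
    {"x":0,"y":0,"z":68,"rx":0,"ry":0,"rz":0,"hand":1},
    {"x":0,"y":0,"z":70,"rx":0,"ry":0,"rz":0,"hand":1},
    {"x":0,"y":0,"z":70,"rx":0,"ry":0,"rz":0,"hand":1}
  ]
}}

```text
clock: 16.32
tcp_pos: [0.5625, 0.1799, 0.0512]
orientation: [0.0, 0.707, 0.707, 0.0]
wrist_force: [0.1, -0.3, -1.4]
finger_gap: 0.0386
```

Emit:
{"method": "arm_command", "body": {
  "motion": [
    {"x":0,"y":0,"z":0.7,"rx":0,"ry":0,"rz":0,"hand":1},
    {"x":0,"y":0,"z":0.7,"rx":0,"ry":0,"rz":0,"hand":1},
    {"x":0,"y":0,"z":1,"rx":0,"ry":0,"rz":0,"hand":1},
    {"x":0,"y":0,"z":1,"rx":0,"ry":0,"rz":0,"hand":1}
  ]
}}

```text
clock: 16.82
tcp_pos: [0.5624, 0.1799, 0.05]
orientation: [-0.0, 0.707, 0.707, 0.0]
wrist_force: [-0.3, 0.3, -1.3]
finger_gap: 0.0388
```

Emit:
{"method": "arm_command", "body": {
  "motion": [
    {"x":0,"y":0,"z":1,"rx":0,"ry":0,"rz":0,"hand":1},
    {"x":0,"y":0,"z":1,"rx":0,"ry":0,"rz":0,"hand":1},
    {"x":0,"y":0,"z":1.7,"rx":0,"ry":0,"rz":0,"hand":1},
    {"x":0,"y":0,"z":1.7,"rx":0,"ry":0,"rz":0,"hand":1}
  ]
}}

```text
clock: 17.32
tcp_pos: [0.5624, 0.1799, 0.0486]
orientation: [0.0, 0.707, 0.707, 0.0]
wrist_force: [-0.8, -0.3, 1.7]
finger_gap: 0.0384
```

Contact again, at the predicted height. Releasing and rising.

Emit:
{"method": "arm_command", "body": {
  "motion": [
    {"x":0,"y":0,"z":0,"rx":0,"ry":0,"rz":0,"hand":0},
    {"x":0,"y":0,"z":0,"rx":0,"ry":0,"rz":0,"hand":-1},
    {"x":0,"y":0,"z":0,"rx":0,"ry":0,"rz":0,"hand":-1},
    {"x":0,"y":0,"z":0,"rx":0,"ry":0,"rz":0,"hand":-1},
    {"x":0,"y":0,"z":0,"rx":0,"ry":0,"rz":0,"hand":-1},
    {"x":0,"y":0,"z":-20,"rx":0,"ry":0,"rz":0,"hand":-1},
    {"x":0,"y":0,"z":-50,"rx":0,"ry":0,"rz":0,"hand":-1},
    {"x":0,"y":0,"z":-90,"rx":0,"ry":0,"rz":0,"hand":-1},
    {"x":0,"y":0,"z":-125,"rx":0,"ry":0,"rz":0,"hand":-1},
    {"x":0,"y":0,"z":-125,"rx":0,"ry":0,"rz":0,"hand":-1}
  ]
}}

```text
clock: 18.58
tcp_pos: [0.5645, 0.1802, 0.1768]
orientation: [0.002, 0.707, 0.707, 0.003]
wrist_force: [-0.1, 0.3, 0.3]
finger_gap: 0.0851
```

Emit:
{"method": "arm_command", "body": {
  "motion": [
    {"x":-40,"y":-10,"z":0,"rx":0,"ry":0,"rz":0,"hand":-1},
    {"x":-80,"y":-20,"z":0,"rx":0,"ry":0,"rz":0,"hand":-1},
    {"x":-120,"y":-40,"z":0,"rx":0,"ry":0,"rz":0,"hand":-1},
    {"x":-160,"y":-60,"z":0,"rx":0,"ry":0,"rz":0,"hand":-1},
    {"x":-180,"y":-60,"z":0,"rx":0,"ry":0,"rz":0,"hand":-1},
    {"x":-180,"y":-60,"z":0,"rx":0,"ry":0,"rz":0,"hand":-1},
    {"x":-180,"y":-60,"z":0,"rx":0,"ry":0,"rz":0,"hand":-1}
  ]
}}

```text
clock: 19.45
tcp_pos: [0.5023, 0.0002, 0.1727]
orientation: [-0.001, 0.707, 0.707, -0.0]
wrist_force: [-0.1, -0.4, -0.5]
finger_gap: 0.0854
```

Run:
```python
from h import *
print(get_state()['tcp_pos'])
for n in ['side','top']:
    p=cam(n);save(p,n+'7.png');w=pts(p)
    for q in ['cap_a','cap_black']:
      for d in finder.masks_of(p,q):
        x=w[d['region']];x=x[~np.isnan(x[:,0])]
        t=x[(x[:,2]>.07)&(x[:,2]<.1)]
        if len(t)>20: print(n,q,round(d['score'],2),np.round((t.min(0)+t.max(0))/2,3),np.round(np.ptp(t,0),3),np.round(np.percentile(x[:,2],[50,90]),3))
```

```text
[5.02281021e-01 2.02344346e-04 1.72695271e-01]
side cap_a 0.92 [0.516 0.291 0.084] [0.04  0.038 0.027] [0.086 0.089]
side cap_a 0.77 [0.562 0.18  0.084] [0.038 0.039 0.027] [0.08  0.089]
side cap_a 0.65 [ 0.511 -0.174  0.082] [0.038 0.03  0.023] [0.053 0.082]
side cap_a 0.6 [ 0.437 -0.188  0.079] [0.03  0.035 0.019] [0.045 0.082]
top cap_a 0.98 [ 0.441 -0.191  0.082] [0.037 0.038 0.022] [0.079 0.082]
top cap_a 0.68 [0.562 0.185 0.087] [0.035 0.025 0.02 ] [0.086 0.088]
top cap_a 0.65 [ 0.51 -0.18  0.08] [0.037 0.038 0.021] [0.08  0.082]
top cap_a 0.56 [0.515 0.288 0.084] [0.039 0.037 0.028] [0.084 0.088]
top cap_black 0.75 [ 0.547 -0.258  0.082] [0.037 0.038 0.022] [0.079 0.082]
```

View pics/side7.png

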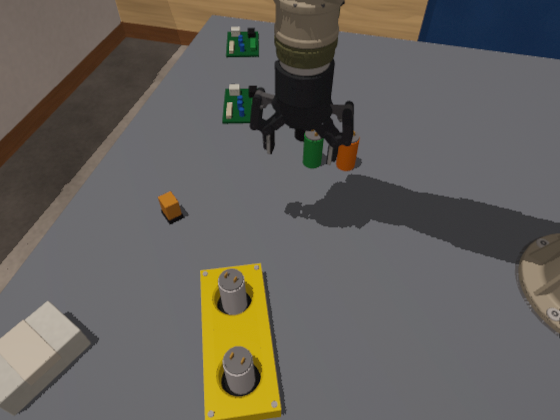

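Both silver cans stand upright in their pockets, at (233,292) and (239,370). The gripper is clear of everything, so I'll hand in.

```bash
python3 -c "
from h import *
print(hand_in())"
```

```text
the job is handed in; nothing more can be done
None
```

Both silver capacitors are in the yellow holder, one in each pocket, standing upright with the terminals up. I lowered each one until the wrist force showed it touching the pocket floor, then released it. The job was handed in at about 19.6 s of the 64 s allowed.

- **Silver cans:** the last pictures put them at (0.516, 0.290) and (0.562, 0.180), within about 1 mm of the measured pocket centres. Their tops are at about 0.086 m, which matches a can standing on the 6 mm pocket floor.
- **Other cans:** the top camera found the black can still standing at (0.547, -0.258), where it started. The green and orange look-alikes hadn't moved either.
- **Disagreements:** the side camera missed the black can in the last picture because the gripper was in the way. The top camera put the near can about 5 mm off in y from the side camera, apparently because it saw only part of that can's top (25 mm instead of about 38 mm).

The first arm move stopped short because of the speed limits; I corrected it before gripping anything.

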